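Set out the legs of a stepped stand for tack welding

TASK

Set out the legs of the stepped stand ready for tacking: stand the four cut lengths of square tube upright on the base bar, one centred on each chalk square, so that they step down in height away from the welded end post, the tallest next to the post and the shortest farthest from it. Turn each one so that its flat sides run along and across the bar, and leave all four standing there on their own.

Things in the scene. Friction and masses are not known exactly. Their poses are not given: they have to be found in the camera images.
- tube_50_mid (a point): the shortest loose length of bright steel square tube, 40 x 40 mm outside, 3 mm wall, 50 mm long, open and cut square at both ends, about 0.17 kg, standing upright on the table at the start, turned any way. The point is its centre, half-way up (25 mm above its foot); z runs along the tube, x and y are square to its flat sides.
- tube_75_mid (a point): the second shortest loose length of bright steel square tube, 40 x 40 mm outside, 3 mm wall, 75 mm long, open and cut square at both ends, about 0.25 kg, standing upright on the table at the start, turned any way. The point is its centre, half-way up (37.5 mm above its foot); z runs along the tube, x and y are square to its flat sides.
- tube_100_mid (a point): the second tallest loose length of bright steel square tube, 40 x 40 mm outside, 3 mm wall, 100 mm long, open and cut square at both ends, about 0.33 kg, standing upright on the table at the start, turned any way. The point is its centre, half-way up (50 mm above its foot); z runs along the tube, x and y are square to its flat sides.
- tube_125_mid (a point): the tallest loose length of bright steel square tube, 40 x 40 mm outside, 3 mm wall, 125 mm long, open and cut square at both ends, about 0.41 kg, standing upright on the table at the start, turned any way. The point is its centre, half-way up (62.5 mm above its foot); z runs along the tube, x and y are square to its flat sides.
- mark_a: chalk square, 46 mm outline with a small centre cross, first of the four in a row on the base bar, counted from the bar's left-hand end (robot's left, +y). Origin: its centre, on the bar's top face, 8 mm above the table; x runs across the bar, y along it; z up. The squares are 80 mm apart; the bar is dark flat steel 65 mm wide, 8 mm thick, 510 mm long, held fast on the table by a low strap clamp at each end (38 mm high at most).
- mark_b: chalk square, 46 mm outline with a small centre cross, second of the four in a row on the base bar, counted from the bar's left-hand end (robot's left, +y). Origin: its centre, on the bar's top face, 8 mm above the table; x runs across the bar, y along it; z up. The squares are 80 mm apart; the bar is dark flat steel 65 mm wide, 8 mm thick, 510 mm long, held fast on the table by a low strap clamp at each end (38 mm high at most).
- mark_c: chalk square, 46 mm outline with a small centre cross, third of the four in a row on the base bar, counted from the bar's left-hand end (robot's left, +y). Origin: its centre, on the bar's top face, 8 mm above the table; x runs across the bar, y along it; z up. The squares are 80 mm apart; the bar is dark flat steel 65 mm wide, 8 mm thick, 510 mm long, held fast on the table by a low strap clamp at each end (38 mm high at most).
- mark_d: chalk square, 46 mm outline with a small centre cross, fourth of the four in a row on the base bar, counted from the bar's left-hand end (robot's left, +y). Origin: its centre, on the bar's top face, 8 mm above the table; x runs across the bar, y along it; z up. The squares are 80 mm apart; the bar is dark flat steel 65 mm wide, 8 mm thick, 510 mm long, held fast on the table by a low strap clamp at each end (38 mm high at most).
- post: end post of dark steel square tube, 40 x 40 mm, 150 mm tall, welded upright on one end of the base bar, 80 mm from the chalk square next to it; its top stands 158 mm above the table. It may be at either end of the bar (a low plate with a bolt hole is welded on the other end). Origin: centre of its foot, on the bar's top face.
Things that resemble listed ones, but are neither listed nor needed, are in the scene too. What is shaped like the part that bears tube_100_mid but red is not meant.

How it is judged:
By the outcome, as a careful person would: the job done as asked, in the order asked, and still so for the second after the job is handed in, with the robot touching nothing.
It also fails if it takes over 96 s, if anything falls off the work surface, if the arm or the gripper's body presses on something with over 40 N, if the wrist force passes 120 N, or if a joint passes its speed limit or range.

ROBOT

A 6-joint arm with a two-finger parallel gripper is mounted at the origin on the work surface. World frame = base frame: x ahead of the robot, y to its left, z up, the work surface at z = 0. Lengths are in m, angles in rad, forces in N, time in s.
With the tool pointing down it reaches from about 0.375 to 0.975 m from the base axis. Payload 3.8 kg.
Tool frame: the origin (TCP) lies on the mounting face of the last link; the fingertips stand 173 mm ahead of it and the grasp point (between the pads) lies ahead of it (manip.grip_point_offset is the z of the grasp point in the tool frame, in m); z points along the fingers, y is the direction in which the jaws open and shut (so a half turn about z gives the same grasp; the last joint's range is limited). The gripper opens to 85 mm and grips with 20 to 120 N. Pads are 22 mm wide; open, the fingers measure 114 mm over their backs; the gripper's body (76 mm by 85 mm) begins 54 mm behind the grasp point. The pads swing forward as they close: fully open they stand 13 mm farther back than shut.
Start: joints at [-1.366, 0.264, 1.604, -0, 1.274, -0.037], TCP at [0.162, -0.655, 0.405] pointing down, gripper open.
Joint ranges: [-2.63, 2.63], [-0.94, 2.18], [0.31, 2.57], [-1.31, 4.45], [0, 2.66], [-2.55, 2.55]. Speed limits (rad/s): [2.57, 2.57, 3.14, 3.14, 3.14, 3.14].

INTERFACE

Orientations are given as a rotation vector (axis times angle).
In Python, from bench import manip, camera, calibration, job gives the robot as it stands.
- The arm moves only by the shell command python3 -m jog 'ROWS' [FORCE]. ROWS is JSON, a list of rows, each a list of 5 numbers: the closure, from 0 (fully open) to 1 (shut), then the shift along the tool's x, y, z in m, then the turn about the tool's z in rad. In form: [[jaw, x, y, z, twist], ...]. A call has 1 to 20 rows; each row is the pose to reach, as a shift and turn from the pose measured when the call began, along the tool's axes at that moment; what a row does not reach only later rows make up. A row lasts 1/12 s, in which the tool goes at most 41.7 mm and 7.16 degrees, less where a joint would pass 70% of its speed; a pose out of reach is approached as far as the arm can. A call with a gripper value outside its range is refused whole. The fingers move at their own pace and stop on an object; FORCE is the grip in N (left out, the last holds). Time passes only in rows, so rows that repeat a pose let the fingers close. It gives the time, the measured TCP pose, the force and the opening at its end, in the units of the state.
- manip.get_obs(): the state, without advancing time (a new reading comes with each control period).
- camera(name): name is "scene" or "top" or "wrist"; returns the picture (420x560x3 uint8, red, green, blue); there is no depth.
- calibration(name): a dict with "fx", "fy", "cx", "cy" (pixels), "rvec" (rotation vector, rad) and "tvec" (3), from world to camera coordinates, as OpenCV has them; the wrist camera has in their place "mount" (4x4, takes a point from camera to tool coordinates, whose origin is the TCP and whose axes are the flange's). Camera axes: x right, y down, z forward; pixel columns grow to the right and rows downward; lengths in m; the calibration is good to about 2 mm. A picture is of the moment at which its call begins: read the wrist's pose just before it. calibration takes no time and is no camera call.
- job.close_job(): hands the job in, once; it reports no verdict.
The state is a dict: "t": time; "joint_pos": joint angles; "qd": joint speeds; "tau": joint torques, N m; "ee_pos": TCP position; "eef_rot": TCP orientation; "wrist_force": force on the tool from outside, world axes, zero at the start; "wrist_torque": the same for the moment, N m; "finger_gap": opening from 0.0 (shut) to 1.0 (fully open).
Only numpy, scipy, OpenCV 4.12 (cv2) and the standard library are available. Lean on these libraries where they do the work, as an engineer would, in place of code of your own. Each camera call takes 0.05 s, during which the arm holds its last target.

## Working session

There is one attempt and no reset: what is moved stays moved. The work goes in short steps, Python scripts to look and compute and a shell command to move; the robot and the scene stay as the last step left them, time stands still between calls to the robot, and variables do not carry over. Pictures are saved under pics/ and viewed, and the job is handed in when it is done.

```bash
mkdir -p pics; ls; python3 - <<'E'
from bench import manip, camera, calibration, job
import cv2, numpy as np
print(manip.get_obs()); print(manip.grip_point_offset)
for n in ["scene","top","wrist"]:
    im=camera(n); cv2.imwrite(f"pics/{n}0.png",cv2.cvtColor(im,cv2.COLOR_RGB2BGR))
    print(n,calibration(n))
E
```

```text
pics
{'t': 0.0, 'joint_pos': array([-1.36588150e+00,  2.64766877e-01,  1.60538779e+00,  2.92395112e-05,
        1.27370691e+00, -3.68831760e-02]), 'qd': array([ 0.0012801 , -0.00044056, -0.00072581, -0.00055074, -0.00084294,
       -0.00065063]), 'tau': array([-9.43124105e-04, -5.15118134e+01, -3.67311215e+01, -1.78331743e-04,
        1.29240294e-02, -1.74841500e-05]), 'ee_pos': array([ 0.16157111, -0.6550198 ,  0.4033449 ]), 'eef_rot': array([-3.11641583e+00, -3.78604474e-01,  2.55150294e-04]), 'wrist_force': array([-0.16617455,  0.24628728, -0.26222597]), 'wrist_torque': array([-0.03346042,  0.03293349,  0.04840416]), 'finger_gap': 0.997360655526674}
0.1547
scene {'fx': 418.956747420131, 'fy': 418.956747420131, 'cx': 277.2082500488696, 'cy': 211.76000510032372, 'rvec': array([ 1.59387339,  1.74269539, -0.85617217]), 'tvec': array([ 0.05912073, -0.29096388,  1.27615005])}
top {'fx': 525.8780444219144, 'fy': 525.8780444219144, 'cx': 279.2529106972819, 'cy': 206.83434593836301, 'rvec': array([ 2.16355955, -2.18509005,  0.08771786]), 'tvec': array([0.02884719, 0.6058532 , 0.9701058 ])}
wrist {'fx': 337.3542908310215, 'fy': 337.3542908310215, 'cx': 279.8867776739999, 'cy': 209.2949464751736, 'mount': array([[-3.71575869e-06, -9.61054039e-01, -2.76360514e-01,
         7.04503274e-02],
       [ 9.99999667e-01, -2.28998827e-04,  7.82906670e-04,
        -1.54110994e-03],
       [-8.15701851e-04, -2.76360419e-01,  9.61053720e-01,
         3.07474525e-02],
       [ 0.00000000e+00,  0.00000000e+00,  0.00000000e+00,
         1.00000000e+00]])}
```

View pics/scene0.png

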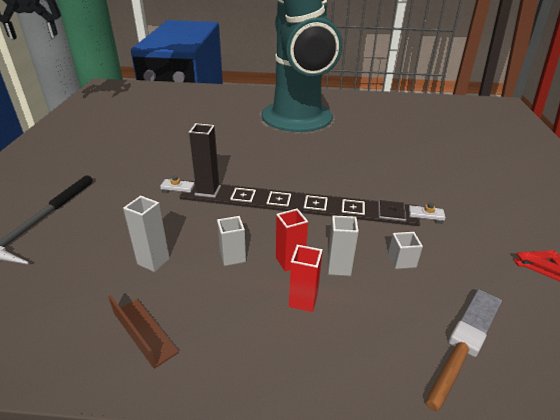

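View pics/top0.png

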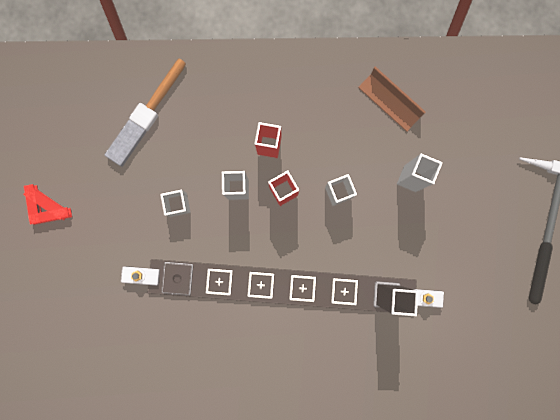

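View pics/wrist0.png

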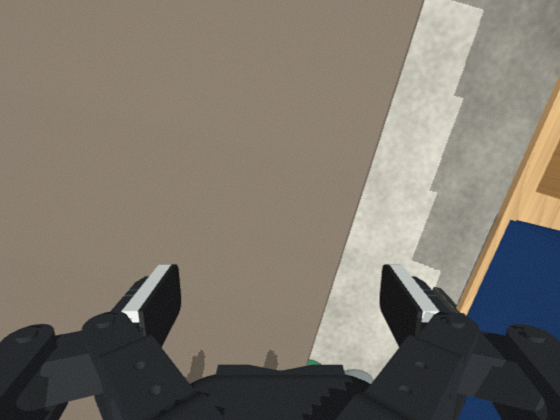

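The post is at the right of the top view and the squares run along the bar. The bright tubes' rims are at (173,203), (233,183), (342,189) and (427,168). The red ones at (268,137) and (284,187) are decoys. Next I'll measure these.

```bash
cat > h.py <<'E'
import numpy as np, cv2
from bench import manip, camera, calibration
from scipy.spatial.transform import Rotation as R
def cam(name,obs=None):
    c=calibration(name); K=np.array([[c['fx'],0,c['cx']],[0,c['fy'],c['cy']],[0,0,1]])
    if name=='wrist':
        T=np.eye(4);T[:3,:3]=R.from_rotvec(obs['eef_rot']).as_matrix();T[:3,3]=obs['ee_pos']
        W=np.linalg.inv(T@c['mount'])
        return K,W[:3,:3],W[:3,3]
    return K,R.from_rotvec(c['rvec']).as_matrix(),np.array(c['tvec'])
def unproj(name,px,z,obs=None):
    K,Rm,t=cam(name,obs); px=np.atleast_2d(px).astype(float)
    d=np.c_[px,np.ones(len(px))]@np.linalg.inv(K).T@Rm; o=-Rm.T@t
    return o+d*((z-o[2])/d[:,2])[:,None]
def proj(name,P,obs=None):
    K,Rm,t=cam(name,obs); p=(np.atleast_2d(P)@Rm.T+t)@K.T
    return p[:,:2]/p[:,2:]
E
python3 - <<'E'
from h import *
im=cv2.imread('pics/top0.png')
g=im.min(axis=2)
c=cv2.connectedComponentsWithStats((g>190).astype(np.uint8))
for i in range(1,c[0]):
    s=c[2][i]
    if s[4]>25: print(i,s,c[3][i].round(1))
big=cv2.resize(im[150:330,130:450],None,fx=2.5,fy=2.5,interpolation=cv2.INTER_CUBIC)
cv2.imwrite('pics/topbig.png',big)
E
```

```text
1 [130 103  26  26 394] [142.3 115.3]
3 [254 122  27  27 190] [267.3 134.5]
16 [412 153  31  31 222] [426.8 168.3]
18 [520 157  40  16 235] [544.9 163.4]
21 [222 171  24  24 197] [232.8 182. ]
22 [268 170  31  31 193] [283.4 185.3]
23 [328 174  29  29 192] [342.1 187.9]
24 [160 189  26  27 194] [172.6 201.9]
30 [121 267  38  18 480] [140.2 275.2]
32 [206 269  26  26 208] [218.6 281.6]
34 [248 272  26  27 217] [260.6 284.7]
35 [290 275  26  27 220] [302.5 288. ]
37 [332 278  26  27 216] [344.5 291.3]
38 [257 281   8   8  26] [260.5 284.5]
39 [375 282  25  24  60] [382.  288.3]
43 [392 289  52  27 530] [419.6 299.5]
```

View pics/topbig.png

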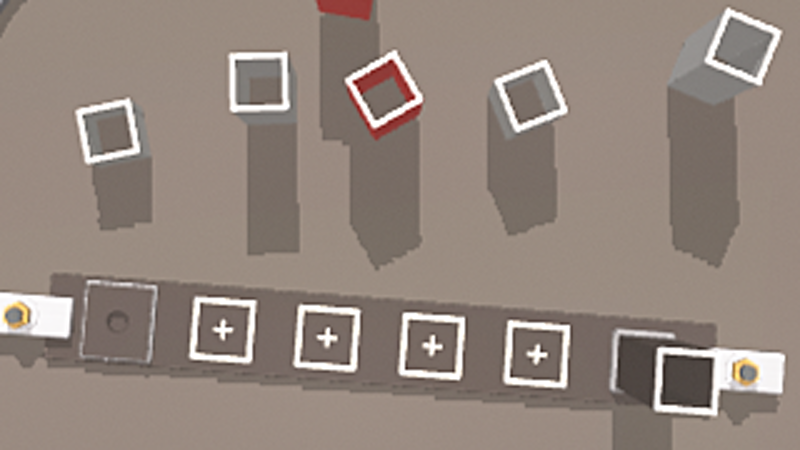

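```bash
python3 - <<'E'
from h import *
im=cv2.imread('pics/top0.png'); g=im.min(axis=2)
n,l,s,ct=cv2.connectedComponentsWithStats((g>190).astype(np.uint8))
def meas(i,z):
    c,_=cv2.findContours((l==i).astype(np.uint8),cv2.RETR_EXTERNAL,cv2.CHAIN_APPROX_NONE)
    p=c[0][:,0,:].astype(float)
    W=unproj('top',p,z)[:,:2]
    r=cv2.minAreaRect((W*1000).astype(np.float32))
    return np.array(r[0]),np.array(r[1]),r[2], unproj('top',ct[i],z)[0,:2]*1000
for i,z,nm in [(24,.05,'50'),(23,.075,'75'),(21,.1,'100'),(16,.125,'125'),(32,.008,'a'),(34,.008,'b'),(35,.008,'c'),(37,.008,'d')]:
    a=meas(i,z);print(nm,*[np.round(x,1) for x in a])
    foot=np.r_[a[3]/1000,0]; 
    if z>.02:
        # check in scene camera: rim centre & foot centre
        print('   scene top/foot px',proj('scene',[np.r_[a[3]/1000,z],foot]).round(0).tolist(), 'dist',np.hypot(*a[3]).round())
E
python3 - <<'E'
import cv2
im=cv2.imread('pics/scene0.png');cv2.imwrite('pics/sbig.png',cv2.resize(im[115:320,110:450],None,fx=2.3,fy=2.3,interpolation=cv2.INTER_CUBIC))
E
```

```text
50 [615.2 220. ] [41.6 41.4] 11.6 [615.2 220.2]
   scene top/foot px [[407.0, 239.0], [402.0, 260.0]] dist 653.0
75 [635.1 -91.2] [41.4 41. ] 21.3 [635.1 -91.3]
   scene top/foot px [[230.0, 224.0], [232.0, 256.0]] dist 642.0
100 [643.7 102.7] [40.5 41. ] 90.0 [644.4 103.9]
   scene top/foot px [[345.0, 223.0], [339.0, 267.0]] dist 653.0
125 [ 661.4 -231.4] [41.3 41.5] 66.4 [ 661.3 -231.3]
   scene top/foot px [[141.0, 205.0], [153.0, 260.0]] dist 701.0
a [465.9 139.9] [47.1 47.5] 85.3 [465.7 140.1]
b [459.   60.2] [47.2 47.7] 85.1 [459.2  60. ]
c [452.1 -19.5] [47.3 47.6] 85.1 [452.1 -19.8]
d [445.2 -99.2] [47.2 47.7] 85.1 [445.1 -99.6]
```

View pics/sbig.png

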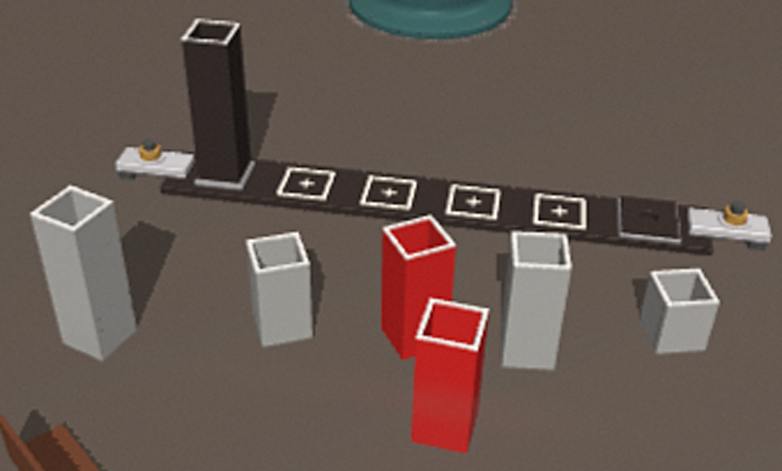

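```bash
cat >> h.py <<'E'
def to(x,y,zg,phi):
    o=manip.get_obs(); M=R.from_rotvec(o['eef_rot']).as_matrix()
    d=M.T@(np.array([x,y,zg+manip.grip_point_offset])-o['ee_pos'])
    cur=np.degrees(np.arctan2(M[1,0],M[0,0])); tw=-((phi-cur+180)%360-180)
    print('t',round(o['t'],2),'ee',o['ee_pos'].round(4),'phi',cur.round(2),'tilt',np.degrees(np.arccos(-M[2,2])).round(2),'gap',round(o['finger_gap'],3),'F',o['wrist_force'].round(1))
    print('shift',d.round(4),'twist',np.radians(tw).round(4),'steps',(np.linalg.norm(d)/.0417).round(1),(abs(tw)/7.16).round(1))
E
python3 -c "
from h import *
to(.6613,-.2313,.2487,66.4)"
```

```text
t 0.15 ee [ 0.1616 -0.6551  0.4036] phi 13.85 tilt 0.1 gap 1.0 F [-0.3 -0.2 -0.2]
shift [ 0.5867 -0.2918  0.0008] twist -0.9171 steps 15.7 7.3
```

```bash
python3 -m jog '[[0,0.587,-0.292,0,-0.917],[0,0.587,-0.292,0,-0.917],[0,0.587,-0.292,0,-0.917],[0,0.587,-0.292,0,-0.917],[0,0.587,-0.292,0,-0.917],[0,0.587,-0.292,0,-0.917],[0,0.587,-0.292,0,-0.917],[0,0.587,-0.292,0,-0.917],[0,0.587,-0.292,0,-0.917],[0,0.587,-0.292,0,-0.917],[0,0.587,-0.292,0,-0.917],[0,0.587,-0.292,0,-0.917],[0,0.587,-0.292,0,-0.917],[0,0.587,-0.292,0,-0.917],[0,0.587,-0.292,0,-0.917],[0,0.587,-0.292,0,-0.917],[0,0.587,-0.292,0,-0.917],[0,0.587,-0.292,0,-0.917],[0,0.587,-0.292,0,-0.917],[0,0.587,-0.292,0,-0.917]]'
python3 - <<'E'
from h import *
to(.6613,-.2313,.105,66.4)
o=manip.get_obs(); im=camera('wrist')[:,:,::-1].copy()
s=.02;a=np.radians(66.4);c,d=np.cos(a)*s,np.sin(a)*s
P=[[.6613+u*c-v*d,-.2313+u*d+v*c,.125] for u,v in((1,1),(1,-1),(-1,-1),(-1,1))]
print(proj('wrist',P,o).round(1).tolist())
cv2.imwrite('pics/w1raw.png',im)
cv2.polylines(im,[proj('wrist',P,o).round().astype(np.int32)],True,(0,255,0),1)
cv2.imwrite('pics/w1.png',im)
E
```

```text
t: 1.82
ee_pos: [0.6607, -0.232, 0.4039]
eef_rot: [-2.628, -1.717, 0.0]
wrist_force: [-0.7, 0.8, 0.1]
finger_gap: 0.997
t 1.82 ee [ 0.6607 -0.232   0.4039] phi 66.33 tilt 0.12 gap 0.997 F [-0.7  0.8  0.1]
shift [0.0007 0.0006 0.1442] twist -0.0012 steps 3.5 0.0
[[255.0, 182.9], [308.4, 182.8], [307.3, 233.2], [256.1, 233.2]]
```

View pics/w1.png

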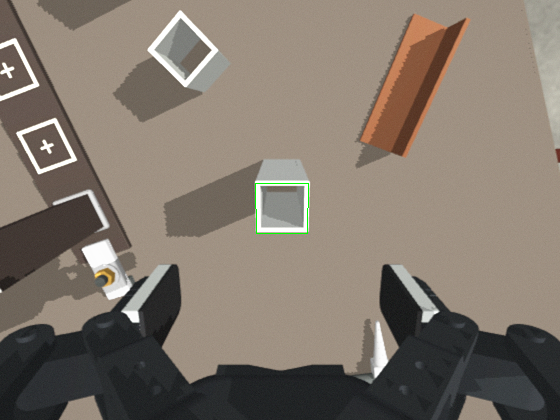

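The predicted rim outline lies on the tube's rim at about (282,208), so the grasp position holds. Descending.

```bash
python3 -m jog '[[0,0.0005,0.0005,0.04,0],[0,0.0005,0.0005,0.08,0],[0,0.0005,0.0005,0.11,0],[0,0.0005,0.0005,0.13,0],[0,0.0005,0.0005,0.144,0],[0,0.0005,0.0005,0.144,0],[0,0.0005,0.0005,0.144,0],[0.2,0.0005,0.0005,0.144,0],[0.4,0.0005,0.0005,0.144,0],[0.5,0.0005,0.0005,0.144,0],[0.6,0.0005,0.0005,0.144,0],[0.7,0.0005,0.0005,0.144,0],[0.8,0.0005,0.0005,0.144,0],[0.8,0.0005,0.0005,0.144,0],[0.8,0.0005,0.0005,0.144,0],[0.8,0.0005,0.0005,0.144,0],[0.8,0.0005,0.0005,0.144,0]]' 50
python3 -c "
from h import *
to(.6613,-.2313,.105,66.4)"
```

```text
t: 3.28
ee_pos: [0.6618, -0.2319, 0.2622]
eef_rot: [2.63, 1.718, 0.003]
wrist_force: [-0.4, -0.1, 5.9]
finger_gap: 0.461
t 3.28 ee [ 0.6618 -0.2319  0.2622] phi 66.31 tilt 0.1 gap 0.461 F [-0.4 -0.1  5.9]
shift [ 0.0004 -0.0007  0.0025] twist -0.0016 steps 0.1 0.0
```

```bash
python3 -m jog '[[0.8,0,0,-0.01,0],[0.8,0,0,-0.03,0],[0.8,0,0,-0.06,0],[0.8,0,0,-0.1,0],[0.8,0,0,-0.12,0],[0.8,0,0,-0.12,0],[0.8,0,0,-0.12,0]]'
python3 -c "
from h import *
to(.62,-.0995,.2262,85.1)
to(.4452,-.0995,.2262,85.1)"
```

```text
t: 3.87
ee_pos: [0.6617, -0.232, 0.3833]
eef_rot: [2.628, 1.717, 0.005]
wrist_force: [0.4, -0.0, -4.0]
finger_gap: 0.461
t 3.87 ee [ 0.6617 -0.232   0.3833] phi 66.32 tilt 0.23 gap 0.461 F [ 0.4 -0.  -4. ]
shift [ 0.1045 -0.0914  0.0022] twist -0.3278 steps 3.3 2.6
t 3.87 ee [ 0.6617 -0.232   0.3833] phi 66.32 tilt 0.23 gap 0.461 F [ 0.4 -0.  -4. ]
shift [ 0.0343 -0.2515  0.0015] twist -0.3278 steps 6.1 2.6
```

```bash
python3 -m jog '[[0.8,0.03,-0.027,0,-0.1],[0.8,0.06,-0.055,0,-0.2],[0.8,0.09,-0.08,0,-0.3],[0.8,0.1,-0.11,0,-0.328],[0.8,0.08,-0.145,0,-0.328],[0.8,0.065,-0.18,0,-0.328],[0.8,0.05,-0.215,0,-0.328],[0.8,0.038,-0.24,0,-0.328],[0.8,0.034,-0.2515,0,-0.328],[0.8,0.034,-0.2515,0,-0.328],[0.8,0.034,-0.2515,0,-0.328],[0.8,0.034,-0.2515,0,-0.328]]'
python3 - <<'E'
from h import *
to(.4452,-.0995,.1155,85.1)
o=manip.get_obs(); im=camera('wrist')[:,:,::-1].copy()
cv2.imwrite('pics/w2.png',im)
E
```

```text
t: 4.87
ee_pos: [0.4451, -0.0997, 0.3809]
eef_rot: [2.313, 2.124, 0.003]
wrist_force: [0.4, 0.4, -3.5]
finger_gap: 0.464
t 4.87 ee [ 0.4451 -0.0997  0.3809] phi 85.11 tilt 0.12 gap 0.464 F [ 0.4  0.4 -3.5]
shift [ 0.0002 -0.0002  0.1107] twist 0.0002 steps 2.7 0.0
```

View pics/w2.png

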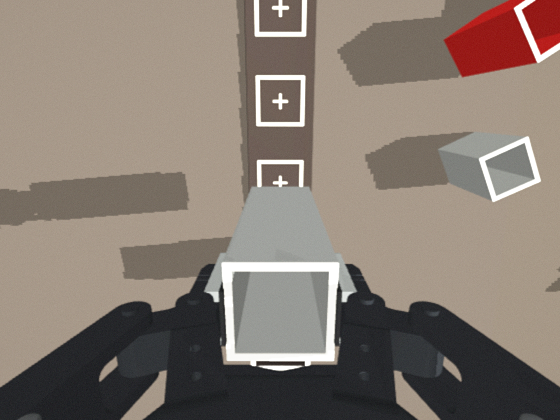

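The tube hangs upright and centred over the bar, with mark d's cross partly visible at (280,183). Lowering in stages.

```bash
python3 -m jog '[[0.8,0,0,0.03,0],[0.8,0,0,0.06,0],[0.8,0,0,0.085,0],[0.8,0,0,0.098,0],[0.8,0,0,0.104,0],[0.8,0,0,0.104,0],[0.8,0,0,0.104,0],[0.8,0,0,0.104,0]]'
python3 -c "
from h import *
to(.4452,-.0995,.1155,85.1)"
```

```text
t: 5.58
ee_pos: [0.4471, -0.1, 0.2787]
eef_rot: [2.311, 2.122, 0.005]
wrist_force: [-0.2, -0.7, -4.1]
finger_gap: 0.464
t 5.58 ee [ 0.4471 -0.1     0.2787] phi 85.13 tilt 0.3 gap 0.464 F [-0.2 -0.7 -4.1]
shift [ 0.0004 -0.002   0.0084] twist 0.0005 steps 0.2 0.0
```

```bash
python3 -m jog '[[0.8,0.0004,-0.002,0.003,0],[0.8,0.0004,-0.002,0.006,0],[0.8,0.0004,-0.002,0.006,0],[0.8,0.0004,-0.002,0.006,0],[0.8,0.0004,-0.002,0.006,0]]'
python3 -c "
from h import *
to(.4452,-.0995,.1155,85.1)"
```

```text
t: 6.0
ee_pos: [0.4451, -0.0995, 0.2729]
eef_rot: [2.311, 2.122, 0.006]
wrist_force: [0.5, -0.2, -3.8]
finger_gap: 0.463
t 6.0 ee [ 0.4451 -0.0995  0.2729] phi 85.12 tilt 0.32 gap 0.463 F [ 0.5 -0.2 -3.8]
shift [-0.      0.0001  0.0027] twist 0.0004 steps 0.1 0.0
```

Position is right; now small steps down to contact.

```bash
python3 -m jog '[[0.8,0,0,0.001,0],[0.8,0,0,0.002,0],[0.8,0,0,0.003,0],[0.8,0,0,0.003,0],[0.8,0,0,0.003,0]]'
python3 -c "
from h import *
to(.4452,-.0995,.1155,85.1)"
```

```text
t: 6.42
ee_pos: [0.4453, -0.0995, 0.2702]
eef_rot: [2.311, 2.122, 0.006]
wrist_force: [-1.7, -0.2, -1.2]
finger_gap: 0.459
t 6.42 ee [ 0.4453 -0.0995  0.2702] phi 85.12 tilt 0.33 gap 0.459 F [-1.7 -0.2 -1.2]
shift [ 0.     -0.0001  0.    ] twist 0.0004 steps 0.0 0.0
```

```bash
python3 -m jog '[[0.8,0,0,0.0007,0],[0.8,0,0,0.0007,0],[0.5,0,0,0.0007,0],[0.4,0,0,0.0007,0],[0.2,0,0,0.0007,0],[0,0,0,0,0],[0,0,0,0,0],[0,0,0,0,0],[0,0,0,-0.02,0],[0,0,0,-0.05,0],[0,0,0,-0.09,0],[0,0,0,-0.13,0],[0,0,0,-0.15,0],[0,0,0,-0.15,0],[0,0,0,-0.15,0]]'
python3 - <<'E'
from h import *
to(.6437,.1035,.25,90)
o=manip.get_obs(); im=camera('wrist')[:,:,::-1].copy()
cv2.imwrite('pics/w3.png',im)
cv2.imwrite('pics/t3.png',camera('top')[:,:,::-1])
E
```

```text
t: 7.67
ee_pos: [0.4449, -0.0995, 0.422]
eef_rot: [2.308, 2.12, 0.009]
wrist_force: [-0.5, 0.2, -0.0]
finger_gap: 1.001
t 7.67 ee [ 0.4449 -0.0995  0.422 ] phi 85.12 tilt 0.56 gap 1.001 F [-0.5  0.2 -0. ]
shift [0.2192 0.1807 0.0188] twist -0.0851 steps 6.8 0.7
```

View pics/w3.png

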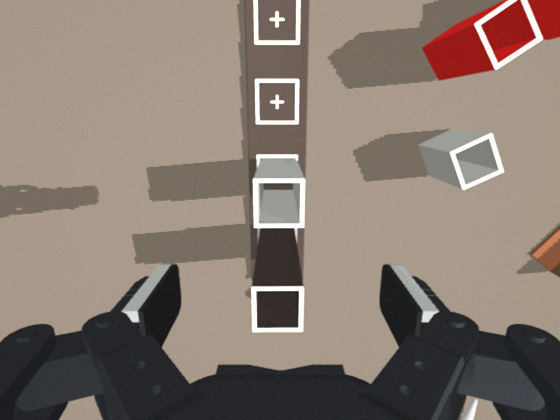

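View pics/t3.png

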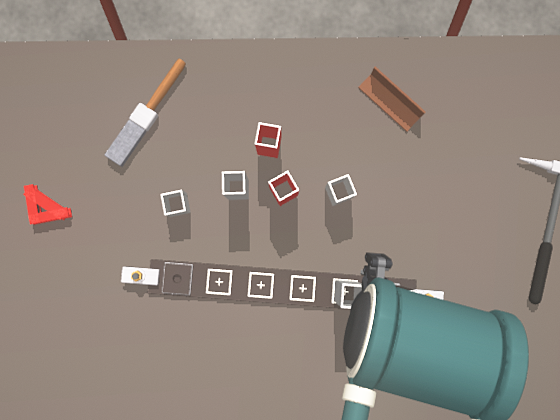

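Tube 125 stands on d: rim at (279,203) in the wrist view, standing square. On to the 100.

```bash
cat >> h.py <<'E'
def to(x,y,zg,phi):
    o=manip.get_obs(); M=R.from_rotvec(o['eef_rot']).as_matrix()
    gp=o['ee_pos']+M[:,2]*manip.grip_point_offset
    d=M.T@(np.array([x,y,zg])-gp)
    cur=np.degrees(np.arctan2(M[1,0],M[0,0])); tw=-((phi-cur+180)%360-180)
    print('t',round(o['t'],2),'grip',gp.round(4),'phi',cur.round(2),'tilt',(M[:2,2]*57.3).round(2),'gap',round(o['finger_gap'],3),'F',o['wrist_force'].round(1))
    print('shift',d.round(4),'twist',np.radians(tw).round(4))
def rim(name,seed,z,obs=None,im=None):
    "rim of bright square nearest seed px -> rect in world mm at height z"
    im=camera(name)[:,:,::-1] if im is None else im
    n,l,s,ct=cv2.connectedComponentsWithStats((im.min(axis=2)>185).astype(np.uint8))
    i=min((k for k in range(1,n) if s[k][4]>100),key=lambda k:np.hypot(*(ct[k]-seed)))
    c,_=cv2.findContours((l==i).astype(np.uint8),cv2.RETR_EXTERNAL,cv2.CHAIN_APPROX_NONE)
    W=unproj(name,c[0][:,0,:],z,obs)[:,:2]
    r=cv2.minAreaRect((W*1000).astype(np.float32))
    print(name,'px',ct[i].round(1),'c',np.round(r[0],1),'size',np.round(r[1],1),'ang',round(r[2],1))
    return r
E
python3 - <<'E'
from h import *
to(.6440,.1035,.25,90)
im=cv2.imread('pics/w3.png');o=manip.get_obs()
rim('wrist',(279,203),.133,o,im)
rim('wrist',(277,101),.008,o,im)
rim('wrist',(277,20),.008,o,im)
rim('wrist',(277,310),.158,o,im)
E
```

```text
t 7.77 grip [ 0.4445 -0.0993  0.2642] phi 85.12 tilt [ 0.21 -0.02] gap 0.998 F [ 0.5  0.7 -0.6]
shift [0.219  0.1815 0.0148] twist -0.0851
wrist px [278.5 202.9] c [443.8 -99.8] size [47.4 40.6] ang 84.9
wrist px [276.5 102.1] c [449.  -17.3] size [46.1 47.3] ang 85.1
wrist px [277.2  28. ] c [455.7  59.1] size [39.9 47.1] ang 85.2
wrist px [277.  307.9] c [ 436.3 -174.5] size [40.6 40.8] ang 85.0
```

```bash
python3 -m jog '[[0,0.04,0.03,0,-0.085],[0,0.08,0.066,0,-0.085],[0,0.11,0.09,0,-0.085],[0,0.15,0.125,0,-0.085],[0,0.18,0.15,0,-0.085],[0,0.21,0.175,0,-0.085],[0,0.219,0.181,0.01,-0.085],[0,0.219,0.181,0.015,-0.085],[0,0.219,0.181,0.015,-0.085],[0,0.219,0.181,0.015,-0.085]]'
python3 - <<'E'
from h import *
o=manip.get_obs(); im=camera('wrist')[:,:,::-1].copy()
cv2.imwrite('pics/w4.png',im); 
t=camera('top')[:,:,::-1].copy(); cv2.imwrite('pics/t4.png',t)
rim('wrist',(280,200),.1,o,im)
rim('top',(347,291),.133,None,t)
rim('top',(302,288),.008,None,t)
to(.6440,.1035,.08,90)
E
```

```text
t: 8.6
ee_pos: [0.642, 0.1033, 0.4012]
eef_rot: [-2.22, -2.221, 0.004]
wrist_force: [0.1, 0.3, 0.3]
finger_gap: 1.001
wrist px [283.6 198.5] c [644.8 105. ] size [41.5 41. ] ang 0.1
top px [353.  295.7] c [446.9 -99.3] size [41.5 41.6] ang 85.0
top px [302.5 288. ] c [452.2 -19.5] size [47.3 47.7] ang 85.1
t 8.7 grip [0.6423 0.1024 0.249 ] phi 89.94 tilt [ 0.1  -0.05] gap 1.003 F [-0.  -0.7  0.6]
shift [0.0012 0.0014 0.169 ] twist -0.001
```

View pics/w4.png

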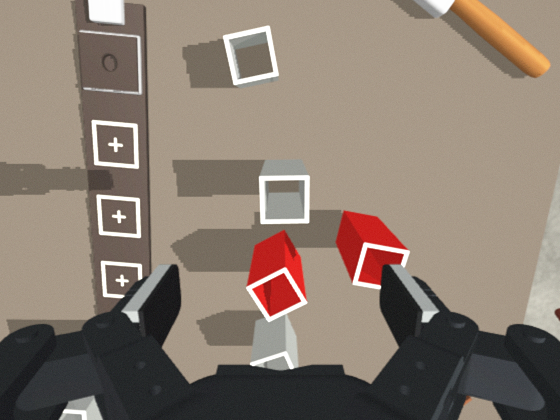

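View pics/t4.png

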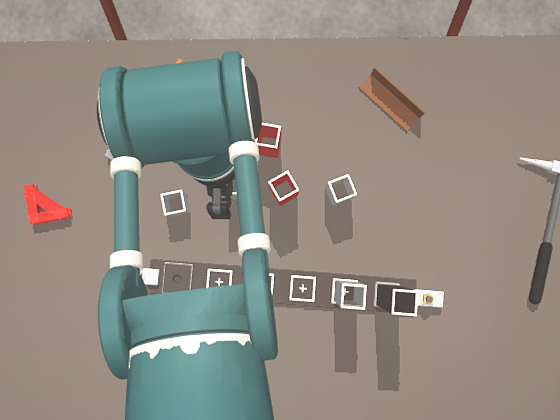

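```bash
python3 - <<'E'
from h import *
t=cv2.imread('pics/t4.png')
S=10
x0,y0=325,272
b=cv2.resize(t[y0:y0+55,x0:x0+80+20-25],None,fx=S,fy=S,interpolation=cv2.INTER_CUBIC)
u=np.array([.0861,.9963]);v=np.array([.9963,-.0861])
d=np.array([.4452,-.0993])
def sq(c,h,z,col):
    P=[[*(c+h*(a*u+e*v)),z] for a,e in((1,1),(1,-1),(-1,-1),(-1,1))]
    cv2.polylines(b,[(((proj('top',P)-[x0,y0]+.5)*S)).round().astype(np.int32)],True,col,1)
sq(d,.02,.133,(0,0,255)); sq(d,.023,.008,(0,255,0)); sq(d,.02,.008,(255,255,0))
cv2.imwrite('pics/b4.png',b)
x1=380;b=cv2.resize(t[280:325,x1:x1+60],None,fx=S,fy=S,interpolation=cv2.INTER_CUBIC);x0,y0=x1,280
sq(d-.08*u,.02,.158,(0,0,255));cv2.imwrite('pics/b5.png',b)
E
```

```text
(no output)
```

View pics/b4.png

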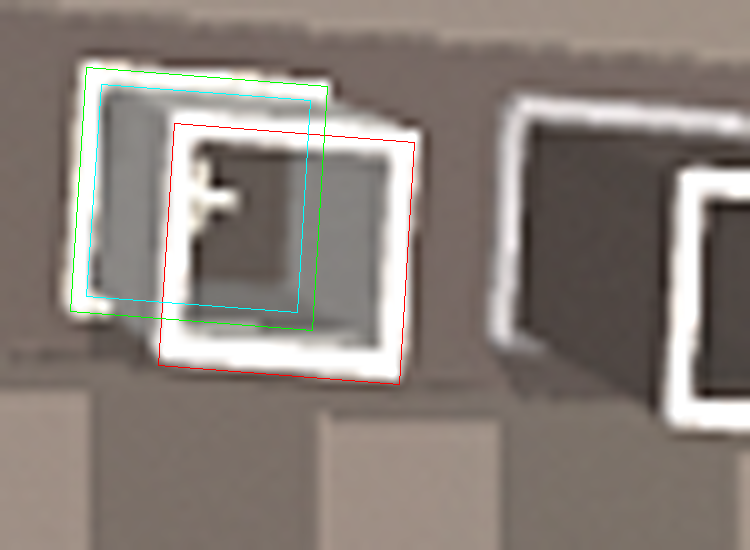

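View pics/b5.png

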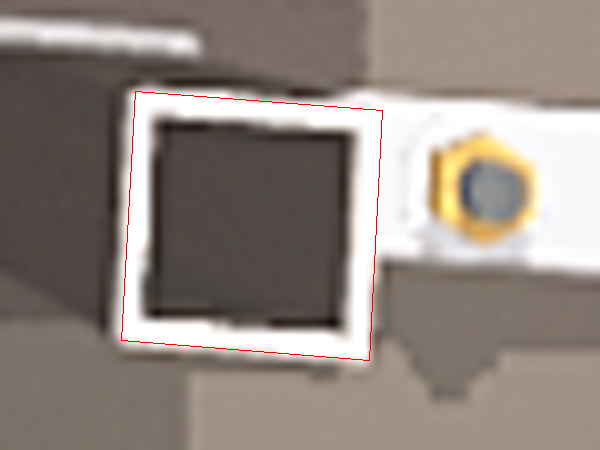

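```bash
python3 -m jog '[[0,0.0015,0.0015,0.04,0],[0,0.0015,0.0015,0.08,0],[0,0.0015,0.0015,0.12,0],[0,0.0015,0.0015,0.15,0],[0,0.0015,0.0015,0.168,0],[0,0.0015,0.0015,0.168,0],[0,0.0015,0.0015,0.168,0],[0.2,0.0015,0.0015,0.168,0],[0.4,0.0015,0.0015,0.168,0],[0.5,0.0015,0.0015,0.168,0],[0.6,0.0015,0.0015,0.168,0],[0.7,0.0015,0.0015,0.168,0],[0.8,0.0015,0.0015,0.168,0],[0.8,0.0015,0.0015,0.168,0],[0.8,0.0015,0.0015,0.168,0],[0.8,0.0015,0.0015,0.168,0],[0.8,0.0015,0.0015,0.168,0]]' 50
python3 -c "
from h import *
to(.6440,.104,.08,90)"
```

```text
t: 10.12
ee_pos: [0.6446, 0.104, 0.2381]
eef_rot: [2.22, 2.218, 0.004]
wrist_force: [-2.5, -0.5, 7.6]
finger_gap: 0.463
t 10.12 grip [0.6453 0.1039 0.0834] phi 89.95 tilt [ 0.26 -0.04] gap 0.463 F [-2.5 -0.5  7.6]
shift [ 0.0001 -0.0013  0.0034] twist -0.0009
```

```bash
python3 -m jog '[[0.8,0,0,-0.01,0],[0.8,0,0,-0.03,0],[0.8,0,0,-0.06,0],[0.8,0,0,-0.1,0],[0.8,0,0,-0.13,0],[0.8,0,0,-0.14,0],[0.8,0,0,-0.14,0]]'
python3 -c "
from h import *
to(.451,-.0195,.2234,85.1)"
```

```text
t: 10.7
ee_pos: [0.6451, 0.1044, 0.3827]
eef_rot: [2.216, 2.215, 0.014]
wrist_force: [1.0, 0.0, -2.7]
finger_gap: 0.46
t 10.7 grip [0.647  0.1044 0.228 ] phi 89.96 tilt [0.72 0.02] gap 0.46 F [ 1.   0.  -2.7]
shift [-0.124  -0.196   0.0021] twist 0.0848
```

```bash
python3 -m jog '[[0.8,-0.02,-0.03,0,0],[0.8,-0.04,-0.06,0,0],[0.8,-0.06,-0.095,0,0.04],[0.8,-0.08,-0.13,0,0.085],[0.8,-0.1,-0.16,0,0.085],[0.8,-0.115,-0.185,0,0.085],[0.8,-0.124,-0.196,0,0.085],[0.8,-0.124,-0.196,0,0.085],[0.8,-0.124,-0.196,0,0.085],[0.8,-0.124,-0.196,0,0.085]]'
python3 -c "
from h import *
to(.451,-.0195,.0914,85.1)
o=manip.get_obs();print(o['joint_pos'],o['qd'])"
```

```text
t: 11.53
ee_pos: [0.4497, -0.0192, 0.3796]
eef_rot: [2.309, 2.119, 0.015]
wrist_force: [0.2, 0.2, -3.7]
finger_gap: 0.46
t 11.53 grip [ 0.4516 -0.0191  0.2249] phi 85.08 tilt [0.71 0.05] gap 0.46 F [ 0.2  0.2 -3.7]
shift [-0.0007 -0.0022  0.1334] twist -0.0004
[-0.09894604 -0.15902565  2.09498375  0.00232699  1.19338093 -0.01389319] [ 0.00867493  0.0104808  -0.02020663 -0.0018449   0.0036496  -0.00129547]
```

```bash
python3 -m jog '[[0.8,-0.0005,-0.0025,0.03,0],[0.8,-0.0005,-0.0025,0.06,0],[0.8,-0.0005,-0.0025,0.09,0],[0.8,-0.0005,-0.0025,0.11,0],[0.8,-0.0005,-0.0025,0.12,0],[0.8,-0.0005,-0.0025,0.126,0],[0.8,-0.0005,-0.0025,0.128,0],[0.8,-0.0005,-0.0025,0.128,0],[0.8,-0.0005,-0.0025,0.128,0],[0.8,-0.0005,-0.0025,0.128,0]]'
python3 -c "
from h import *
to(.4508,-.0195,.0914,85.1)"
```

```text
t: 12.37
ee_pos: [0.4498, -0.0194, 0.2531]
eef_rot: [2.307, 2.117, 0.019]
wrist_force: [-0.0, 0.8, -3.4]
finger_gap: 0.459
t 12.37 grip [ 0.4522 -0.0193  0.0984] phi 85.08 tilt [0.89 0.04] gap 0.459 F [-0.   0.8 -3.4]
shift [-0.0003 -0.0015  0.007 ] twist -0.0003
```

```bash
python3 -m jog '[[0.8,0,-0.0015,0.002,0],[0.8,0,-0.0022,0.004,0],[0.8,0,-0.0022,0.006,0],[0.8,0,-0.0022,0.007,0],[0.8,0,-0.0022,0.0075,0],[0.8,0,-0.0022,0.0075,0]]'
python3 -c "
from h import *
to(.4508,-.0195,.0914,85.1)"
```

```text
t: 12.87
ee_pos: [0.4478, -0.0193, 0.2462]
eef_rot: [2.308, 2.117, 0.018]
wrist_force: [-3.3, 0.0, 4.5]
finger_gap: 0.457
t 12.87 grip [ 0.4502 -0.0191  0.0915] phi 85.08 tilt [0.87 0.04] gap 0.457 F [-3.3  0.   4.5]
shift [-0.0003  0.0007  0.0001] twist -0.0004
```

Contact made (force went from −3.4 to +4.5 N). Release and retreat.

```bash
python3 -m jog '[[0.6,0,0,0,0],[0.5,0,0,0,0],[0.4,0,0,0,0],[0.2,0,0,0,0],[0,0,0,0,0],[0,0,0,0,0],[0,0,0,0,0],[0,0,0,-0.02,0],[0,0,0,-0.05,0],[0,0,0,-0.09,0],[0,0,0,-0.13,0],[0,0,0,-0.16,0],[0,0,0,-0.16,0],[0,0,0,-0.16,0],[0,0,0,-0.16,0]]'
python3 - <<'E'
from h import *
to(.6351,-.0912,.25,111.3)
cv2.imwrite('pics/w5.png',camera('wrist')[:,:,::-1])
E
```

```text
t: 14.12
ee_pos: [0.4451, -0.0193, 0.4056]
eef_rot: [2.308, 2.118, 0.018]
wrist_force: [0.2, -0.4, -0.3]
finger_gap: 0.999
t 14.12 grip [ 0.4473 -0.0192  0.2509] phi 85.08 tilt [0.84 0.05] gap 0.999 F [ 0.2 -0.4 -0.3]
shift [-0.0556  0.1932  0.0036] twist -0.4577
```

View pics/w5.png

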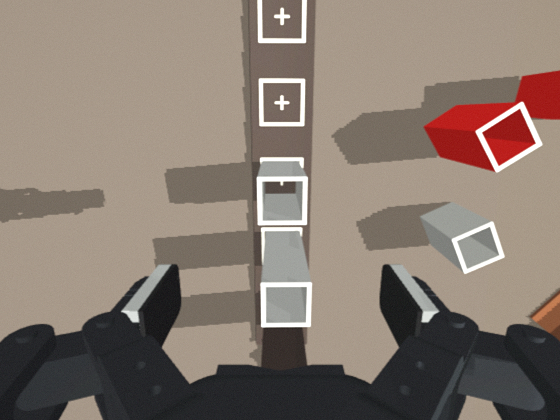

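The 100 stands square on c, with its rim at (282,201). Next, the 75.

```bash
python3 -m jog '[[0,-0.01,0.035,0,-0.11],[0,-0.02,0.07,0,-0.22],[0,-0.03,0.105,0,-0.33],[0,-0.04,0.14,0,-0.43],[0,-0.05,0.175,0,-0.458],[0,-0.056,0.193,0,-0.458],[0,-0.056,0.193,0,-0.458],[0,-0.056,0.193,0,-0.458],[0,-0.056,0.193,0,-0.458]]'
python3 - <<'E'
from h import *
o=manip.get_obs(); im=camera('wrist')[:,:,::-1].copy()
cv2.imwrite('pics/w6.png',im); 
t=camera('top')[:,:,::-1].copy(); cv2.imwrite('pics/t6.png',t)
rim('wrist',(280,200),.075,o,im)
rim('top',(307,291),.108,None,t)
rim('top',(353,296),.133,None,t)
rim('top',(260,285),.008,None,t)
to(.6351,-.0912,.055,111.3)
E
```

```text
t: 14.92
ee_pos: [0.6313, -0.0914, 0.4045]
eef_rot: [1.769, 2.589, 0.01]
wrist_force: [-0.1, -0.4, -0.5]
finger_gap: 1.0
wrist px [281.7 192.7] c [635.8 -89.5] size [41.6 41.1] ang 21.2
top px [299.9 287.6] c [455.4 -16.3] size [44.2 49.8] ang 85.1
top px [333.9 251.3] c [521.  -68.8] size [52.5 28.6] ang 80.0
top px [260.6 284.7] c [459.1  60.4] size [47.6 47.8] ang 85.1
t 15.02 grip [ 0.6327 -0.0909  0.2511] phi 111.34 tilt [0.59 0.09] gap 1.001 F [-0.2 -0.1  0.6]
shift [-0.0007  0.0002  0.1961] twist 0.0006
```

View pics/w6.png

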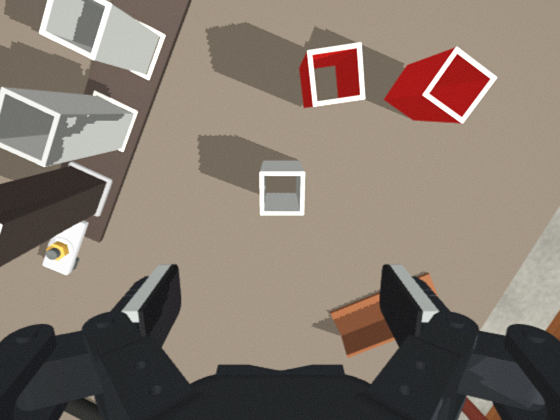

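View pics/t6.png

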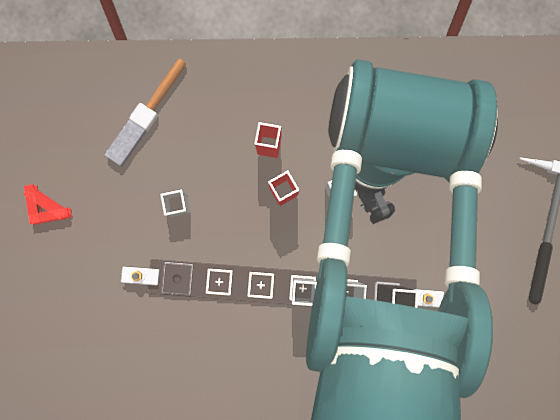

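```bash
python3 -m jog '[[0,0,0,0.04,0],[0,0,0,0.08,0],[0,0,0,0.12,0],[0,0,0,0.16,0],[0,0,0,0.185,0],[0,0,0,0.196,0],[0,0,0,0.196,0],[0,0,0,0.196,0],[0.2,0,0,0.196,0],[0.4,0,0,0.196,0],[0.5,0,0,0.196,0],[0.6,0,0,0.196,0],[0.7,0,0,0.196,0],[0.8,0,0,0.196,0],[0.8,0,0,0.196,0],[0.8,0,0,0.196,0],[0.8,0,0,0.196,0],[0.8,0,0,0.196,0]]' 50
python3 -c "
from h import *
to(.6351,-.0912,.055,111.3)"
```

```text
t: 16.52
ee_pos: [0.634, -0.0911, 0.2121]
eef_rot: [1.766, 2.586, 0.013]
wrist_force: [-0.6, 0.5, 6.4]
finger_gap: 0.463
t 16.52 grip [ 0.636  -0.0909  0.0574] phi 111.33 tilt [0.74 0.05] gap 0.463 F [-0.6  0.5  6.4]
shift [ 0.0001 -0.001   0.0024] twist 0.0006
```

```bash
python3 -m jog '[[0.8,0,0,-0.01,0],[0.8,0,0,-0.03,0],[0.8,0,0,-0.06,0],[0.8,0,0,-0.1,0],[0.8,0,0,-0.14,0],[0.8,0,0,-0.15,0],[0.8,0,0,-0.15,0],[0.8,0,0,-0.15,0]]'
python3 -c "
from h import *
to(.458,.0602,.2074,85.1)"
```

```text
t: 17.18
ee_pos: [0.6318, -0.0912, 0.3624]
eef_rot: [1.766, 2.585, 0.013]
wrist_force: [-0.2, -0.6, -3.0]
finger_gap: 0.462
t 17.18 grip [ 0.634  -0.0911  0.2077] phi 111.33 tilt [0.8  0.04] gap 0.462 F [-0.2 -0.6 -3. ]
shift [ 0.2049 -0.1089 -0.002 ] twist 0.4579
```

```bash
python3 -m jog '[[0.8,0.035,-0.018,0,0.05],[0.8,0.07,-0.037,0,0.15],[0.8,0.105,-0.056,0,0.25],[0.8,0.14,-0.074,0,0.35],[0.8,0.17,-0.09,0,0.43],[0.8,0.19,-0.1,-0.001,0.458],[0.8,0.205,-0.109,-0.002,0.458],[0.8,0.205,-0.109,-0.002,0.458],[0.8,0.205,-0.109,-0.002,0.458],[0.8,0.205,-0.109,-0.002,0.458]]'
python3 -c "
from h import *
cv2.imwrite('pics/w7.png',camera('wrist')[:,:,::-1])
to(.458,.0602,.0654,85.1)"
```

```text
t: 18.02
ee_pos: [0.4555, 0.0599, 0.3603]
eef_rot: [2.308, 2.12, 0.013]
wrist_force: [-0.1, -0.4, -2.7]
finger_gap: 0.465
t 18.07 grip [0.4578 0.0597 0.206 ] phi 85.08 tilt [0.69 0.01] gap 0.46 F [ 0.1 -0.4 -2.7]
shift [ 0.0003 -0.0015  0.1406] twist -0.0003
```

View pics/w7.png

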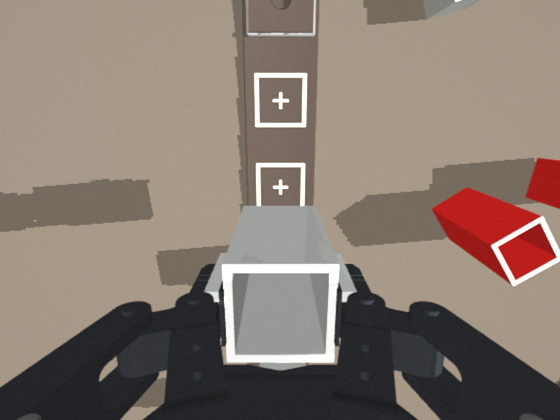

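The tube is held straight, and cross b shows at (280,187). Lowering.

```bash
python3 -m jog '[[0.8,0.0003,-0.0015,0.03,0],[0.8,0.0003,-0.0015,0.06,0],[0.8,0.0003,-0.0015,0.09,0],[0.8,0.0003,-0.0015,0.115,0],[0.8,0.0003,-0.0015,0.128,0],[0.8,0.0003,-0.0015,0.134,0],[0.8,0.0003,-0.0015,0.135,0],[0.8,0.0003,-0.0015,0.135,0],[0.8,0.0003,-0.0015,0.135,0],[0.8,0.0003,-0.0015,0.135,0]]'
python3 -c "
from h import *
to(.458,.0602,.0654,85.1)"
```

```text
t: 18.9
ee_pos: [0.4571, 0.0601, 0.2272]
eef_rot: [2.308, 2.117, 0.018]
wrist_force: [-0.5, 0.0, -2.3]
finger_gap: 0.464
t 18.9 grip [0.4595 0.0601 0.0725] phi 85.07 tilt [0.86 0.02] gap 0.464 F [-0.5  0.  -2.3]
shift [-0.0001 -0.0016  0.0071] twist -0.0006
```

```bash
python3 -m jog '[[0.8,0,-0.001,0.002,0],[0.8,0,-0.0018,0.004,0],[0.8,0,-0.0018,0.006,0],[0.8,0,-0.0018,0.007,0],[0.8,0,-0.0018,0.0075,0],[0.8,0,-0.0018,0.0075,0]]'
python3 -c "
from h import *
to(.458,.0602,.0654,85.1)"
```

```text
t: 19.4
ee_pos: [0.4555, 0.0603, 0.2201]
eef_rot: [2.308, 2.117, 0.017]
wrist_force: [-2.2, -0.1, 4.8]
finger_gap: 0.463
t 19.4 grip [0.4577 0.0604 0.0654] phi 85.07 tilt [0.83 0.03] gap 0.463 F [-2.2 -0.1  4.8]
shift [-0.0002  0.0003  0.    ] twist -0.0005
```

```bash
python3 -m jog '[[0.6,0,0,0,0],[0.5,0,0,0,0],[0.4,0,0,0,0],[0.2,0,0,0,0],[0,0,0,0,0],[0,0,0,0,0],[0,0,0,0,0],[0,0,0,-0.02,0],[0,0,0,-0.05,0],[0,0,0,-0.09,0],[0,0,0,-0.13,0],[0,0,0,-0.16,0],[0,0,0,-0.17,0],[0,0,0,-0.17,0],[0,0,0,-0.17,0]]'
python3 - <<'E'
from h import *
to(.6152,.2202,.235,101.6)
E
```

```text
t: 20.65
ee_pos: [0.4529, 0.0602, 0.3898]
eef_rot: [2.308, 2.117, 0.018]
wrist_force: [-0.7, -0.3, -0.3]
finger_gap: 1.001
t 20.65 grip [0.4552 0.0603 0.2351] phi 85.07 tilt [0.86 0.03] gap 1.001 F [-0.7 -0.3 -0.3]
shift [0.173  0.1457 0.0025] twist -0.2885
```

```bash
python3 -m jog '[[0,0.03,0.025,0,-0.1],[0,0.06,0.05,0,-0.2],[0,0.09,0.076,0,-0.288],[0,0.12,0.1,0,-0.288],[0,0.15,0.126,0,-0.288],[0,0.173,0.145,0.002,-0.288],[0,0.173,0.145,0.002,-0.288],[0,0.173,0.145,0.002,-0.288],[0,0.173,0.145,0.002,-0.288]]'
python3 - <<'E'
from h import *
o=manip.get_obs(); im=camera('wrist')[:,:,::-1].copy()
cv2.imwrite('pics/w8.png',im); 
t=camera('top')[:,:,::-1].copy(); cv2.imwrite('pics/t8.png',t)
rim('wrist',(280,195),.05,o,im)
S=8;x0,y0=255,270
b=cv2.resize(t[y0:y0+55,x0:x0+100],None,fx=S,fy=S,interpolation=cv2.INTER_CUBIC)
u=np.array([.0861,.9963]);v=np.array([.9963,-.0861])
for c,z in (((.4452,-.0993),.133),((.4521,-.0196),.108),((.459,.060),.083)):
    P=[[*(np.array(c)+.0205*(a*u+e*v)),z] for a,e in((1,1),(1,-1),(-1,-1),(-1,1))]
    cv2.polylines(b,[(((proj('top',P)-[x0,y0]+.5)*S)).round().astype(np.int32)],True,(0,0,255),1)
cv2.imwrite('pics/b8.png',b)
to(.6152,.2202,.032,101.6)
E
```

```text
t: 21.4
ee_pos: [0.6113, 0.2197, 0.3867]
eef_rot: [1.981, 2.428, 0.007]
wrist_force: [0.1, -0.6, -0.0]
finger_gap: 1.001
wrist px [281.5 189.4] c [615.9 221.7] size [41.  40.9] ang 11.4
t 21.5 grip [0.613  0.2191 0.2339] phi 101.53 tilt [ 0.68 -0.04] gap 1.002 F [-0.1  0.  -0.2]
shift [0.0013 0.     0.2019] twist -0.0012
```

View pics/w8.png

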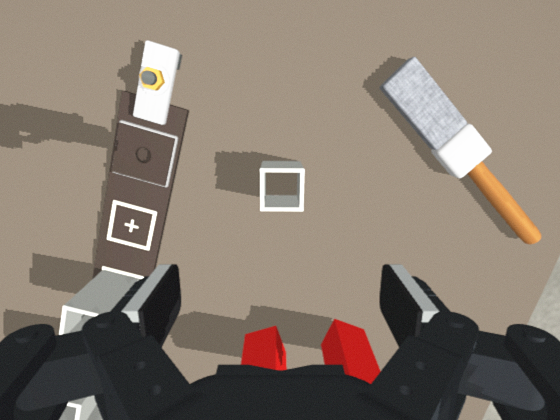

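View pics/b8.png

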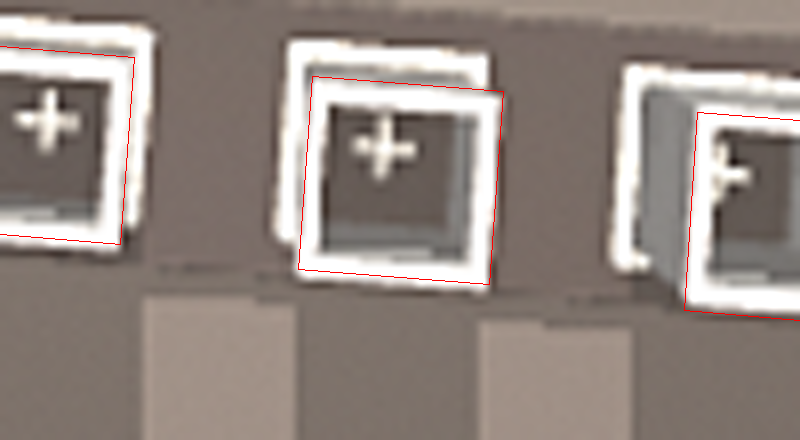

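Measured against the predicted outlines, b and c are within about 0.5 mm and d within about 1.5 mm. Picking the 50, whose rim is at (282,189).

```bash
python3 -m jog '[[0,0.0012,0,0.04,0],[0,0.0012,0,0.08,0],[0,0.0012,0,0.12,0],[0,0.0012,0,0.16,0],[0,0.0012,0,0.185,0],[0,0.0012,0,0.2,0],[0,0.0012,0,0.202,0],[0,0.0012,0,0.202,0],[0.2,0.0012,0,0.202,0],[0.4,0.0012,0,0.202,0],[0.5,0.0012,0,0.202,0],[0.6,0.0012,0,0.202,0],[0.7,0.0012,0,0.202,0],[0.8,0.0012,0,0.202,0],[0.8,0.0012,0,0.202,0],[0.8,0.0012,0,0.202,0],[0.8,0.0012,0,0.202,0],[0.8,0.0012,0,0.202,0]]' 50
python3 -c "
from h import *
to(.6152,.2202,.032,101.6)"
```

```text
t: 23.0
ee_pos: [0.6143, 0.2206, 0.1889]
eef_rot: [1.979, 2.425, 0.015]
wrist_force: [-0.3, 0.0, 7.5]
finger_gap: 0.46
t 23.0 grip [0.6166 0.2206 0.0342] phi 101.55 tilt [0.86 0.01] gap 0.46 F [-0.3  0.   7.5]
shift [-0.0001 -0.0015  0.0022] twist -0.001
```

```bash
python3 -m jog '[[0.8,0,0,-0.01,0],[0.8,0,0,-0.03,0],[0.8,0,0,-0.06,0],[0.8,0,0,-0.1,0],[0.8,0,0,-0.13,0],[0.8,0,0,-0.14,0],[0.8,0,0,-0.14,0],[0.8,0,0,-0.14,0]]'
python3 -c "
from h import *
to(.465,.140,.175,85.1)"
```

```text
t: 23.67
ee_pos: [0.612, 0.2205, 0.3289]
eef_rot: [1.979, 2.425, 0.016]
wrist_force: [0.7, 0.0, -2.0]
finger_gap: 0.456
t 23.67 grip [0.6143 0.2206 0.1742] phi 101.55 tilt [0.88 0.02] gap 0.456 F [ 0.7  0.  -2. ]
shift [-0.0491 -0.1624 -0.0031] twist 0.287
```

```bash
python3 -m jog '[[0.8,-0.01,-0.033,0,0.05],[0.8,-0.02,-0.066,0,0.15],[0.8,-0.03,-0.1,-0.001,0.25],[0.8,-0.04,-0.133,-0.002,0.287],[0.8,-0.049,-0.1625,-0.003,0.287],[0.8,-0.049,-0.1625,-0.003,0.287],[0.8,-0.049,-0.1625,-0.003,0.287],[0.8,-0.049,-0.1625,-0.003,0.287]]'
python3 -c "
from h import *
to(.465,.140,.0422,85.1)"
```

```text
t: 24.33
ee_pos: [0.4621, 0.1398, 0.3278]
eef_rot: [2.308, 2.118, 0.015]
wrist_force: [0.4, 0.9, -1.5]
finger_gap: 0.46
t 24.33 grip [0.4641 0.1398 0.1731] phi 85.09 tilt [ 0.75 -0.  ] gap 0.46 F [ 0.4  0.9 -1.5]
shift [ 1.000e-04 -9.000e-04  1.309e-01] twist -0.0002
```

```bash
python3 -m jog '[[0.8,0,-0.001,0.03,0],[0.8,0,-0.001,0.06,0],[0.8,0,-0.001,0.09,0],[0.8,0,-0.001,0.11,0],[0.8,0,-0.001,0.12,0],[0.8,0,-0.001,0.125,0],[0.8,0,-0.001,0.125,0],[0.8,0,-0.001,0.125,0],[0.8,0,-0.001,0.125,0]]'
python3 -c "
from h import *
to(.465,.140,.0422,85.1)"
```

```text
t: 25.08
ee_pos: [0.464, 0.1403, 0.2043]
eef_rot: [2.307, 2.117, 0.019]
wrist_force: [0.6, -1.2, -1.5]
finger_gap: 0.458
t 25.08 grip [0.4665 0.1404 0.0496] phi 85.1 tilt [0.92 0.04] gap 0.458 F [ 0.6 -1.2 -1.5]
shift [-0.0005 -0.0016  0.0074] twist 0.0
```

```bash
python3 -m jog '[[0.8,-0.0003,-0.001,0.002,0],[0.8,-0.0003,-0.0016,0.004,0],[0.8,-0.0003,-0.0016,0.006,0],[0.8,-0.0003,-0.0016,0.007,0],[0.8,-0.0003,-0.0016,0.0075,0],[0.8,-0.0003,-0.0016,0.0075,0]]'
python3 -c "
from h import *
to(.465,.140,.0422,85.1)"
```

```text
t: 25.58
ee_pos: [0.4625, 0.1401, 0.197]
eef_rot: [2.307, 2.117, 0.019]
wrist_force: [-0.7, 0.2, 1.4]
finger_gap: 0.462
t 25.58 grip [0.4649 0.1402 0.0423] phi 85.1 tilt [0.91 0.04] gap 0.462 F [-0.7  0.2  1.4]
shift [-0.0002  0.0001  0.0001] twist -0.0001
```

Release, rise, then move well clear to the left for a final view.

```bash
python3 -m jog '[[0.6,0,0,0,0],[0.5,0,0,0,0],[0.4,0,0,0,0],[0.2,0,0,0,0],[0,0,0,0,0],[0,0,0,0,0],[0,0,0,0,0],[0,0,0,-0.02,0],[0,0,0,-0.05,0],[0,0,0,-0.09,0],[0,0,0,-0.13,0],[0,0,0,-0.16,0],[0,0,0,-0.2,0],[0,0,0,-0.2,0]]'
python3 -m jog '[[0,0.04,0,0,0],[0,0.08,0,0,0],[0,0.12,0,0,0],[0,0.16,0,0,0],[0,0.2,0,0,0],[0,0.24,0,0,0],[0,0.28,0,0,0],[0,0.32,0,0,0],[0,0.32,0,0,0],[0,0.32,0,0,0]]'
python3 - <<'E'
from h import *
t=camera('top')[:,:,::-1].copy(); cv2.imwrite('pics/t9.png',t)
cv2.imwrite('pics/s9.png',camera('scene')[:,:,::-1])
S=4;x0,y0=195,255
b=cv2.resize(t[y0:y0+75,x0:x0+195],None,fx=S,fy=S,interpolation=cv2.INTER_CUBIC)
u=np.array([.0861,.9963]);v=np.array([.9963,-.0861])
for c,z in (((.4452,-.0993),.133),((.4521,-.0196),.108),((.459,.060),.083),((.4659,.14),.058)):
    P=[[*(np.array(c)+.0205*(a*u+e*v)),z] for a,e in((1,1),(1,-1),(-1,-1),(-1,1))]
    cv2.polylines(b,[(((proj('top',P)-[x0,y0]+.5)*S)).round().astype(np.int32)],True,(0,0,255),1)
    rim('top',proj('top',[[*c,z]])[0],z,None,t)
cv2.imwrite('pics/b9.png',b)
E
```

```text
t: 26.75
ee_pos: [0.4617, 0.1406, 0.4061]
eef_rot: [2.301, 2.112, 0.04]
wrist_force: [1.5, 0.5, 0.5]
finger_gap: 0.999
t: 27.58
ee_pos: [0.4886, 0.4615, 0.4069]
eef_rot: [2.298, 2.116, 0.037]
wrist_force: [-0.2, 0.1, 1.2]
finger_gap: 0.998
top px [353.1 295.9] c [446.8 -99.4] size [41.4 41.5] ang 84.7
top px [302.1 289. ] c [455.5 -16.9] size [44.6 50.8] ang 89.1
top px [260.7 284.7] c [461.4  58.2] size [45.5 48.7] ang 85.1
top px [218.2 281. ] c [467.7 136. ] size [49.  47.4] ang 84.9
```

View pics/b9.png

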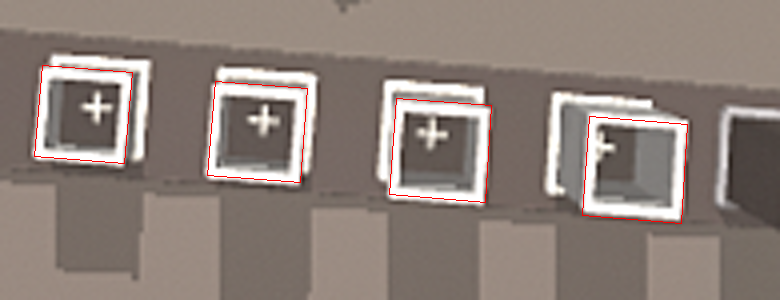

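View pics/s9.png

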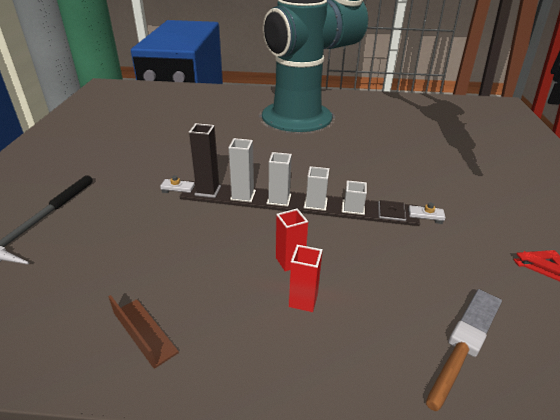

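All four tubes stand on their marks, stepping down from the post. Their rims fall on the predicted outlines, and d reads about 1.6 mm off across the bar, still inside its square. Handing in.

```bash
python3 -m jog '[[0,0,0,0,0],[0,0,0,0,0],[0,0,0,0,0],[0,0,0,0,0]]'; python3 -c "
from bench import job
print(job.close_job())"
```

```text
t: 28.02
ee_pos: [0.489, 0.458, 0.408]
eef_rot: [2.302, 2.111, 0.038]
wrist_force: [-0.5, -0.4, -0.2]
finger_gap: 0.998
the job is handed in; nothing more can be done
None
```

All four tubes are standing upright on the base bar: the 125 mm on mark d next to the post, then 100 mm on c, 75 mm on b and 50 mm on a. I handed the job in at about 28 s with the gripper open and well clear. The two red tubes were not touched.

- **Centring:** in the last top view the tubes on a, b and c lie within about 0.5 mm of where their rims should appear, judged by eye against drawn outlines. The one on d reads about 1.6 mm off centre across the bar, still inside its chalk square, so I left it rather than risk knocking it.
- **Squareness:** d measures within about 0.5° of the bar's direction. The other three look square in the same view.
- **Checks that failed:** the automatic rim measurement did not work for a, b and c, because their rims merged with the chalk outlines in the image. The wrist camera read mark c about 2–3 mm away from the top camera, so I relied on the top camera, whose prediction for the post's top matched.
- **Gripper tilt:** the tool drifted to just under 1° of tilt while placing. In the last pictures the tubes stand level.

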